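# Release the latched mode key of the vacuum sealer

### The job

One of the four identical mode keys on the vacuum sealer was left latched down after the last batch of cheese. With a fingertip, tap all four keys lightly, one after the other from the robot's left to its right, to feel which one it is; then press that key home and let it spring up, so that all four keys end up raised. Do not press any other key home, do not pick anything up, and leave the other things where they stand.

Things in the scene. Friction and masses are not known exactly. Their poses are not given: they have to be found in the camera images.
- sealer: vacuum sealer, fixed, 240 (x) by 420 mm (y), turned up to 0.3 rad; origin under its centre on the counter, x away from the robot, y along the key row to the robot's left. Front half: closed pale lid, top at 78 mm, a box and a stamp on it (tops up to 145 mm). Rear half: level steel deck, top at 85 mm, four keys on a black panel in the middle, gauge at the left end, small switch at the right end
- key1_top (a point): centre of the top face of the leftmost (greatest y) mode key; moves with the key. The four keys are alike: pale flat caps, 26 mm (x) by 36 mm (y), top 12 mm above the deck (97 mm above the counter) when up, 8.4 mm above the deck when latched, 3 mm when home; 56 mm apart along the sealer's y, the row centred 62 mm beyond (+x) the sealer's origin
- key2_top (a point): centre of the top face of the second from the left mode key; moves with the key. The four keys are alike: pale flat caps, 26 mm (x) by 36 mm (y), top 12 mm above the deck (97 mm above the counter) when up, 8.4 mm above the deck when latched, 3 mm when home; 56 mm apart along the sealer's y, the row centred 62 mm beyond (+x) the sealer's origin
- key3_top (a point): centre of the top face of the third from the left mode key; moves with the key. The four keys are alike: pale flat caps, 26 mm (x) by 36 mm (y), top 12 mm above the deck (97 mm above the counter) when up, 8.4 mm above the deck when latched, 3 mm when home; 56 mm apart along the sealer's y, the row centred 62 mm beyond (+x) the sealer's origin
- key4_top (a point): centre of the top face of the rightmost (least y) mode key; moves with the key. The four keys are alike: pale flat caps, 26 mm (x) by 36 mm (y), top 12 mm above the deck (97 mm above the counter) when up, 8.4 mm above the deck when latched, 3 mm when home; 56 mm apart along the sealer's y, the row centred 62 mm beyond (+x) the sealer's origin
- key1 (a joint): the leftmost (greatest y) key's depth, m: 0 = up (free), 0.0036 = latched down, 0.009 = home on its stop. It slides straight down; its spring pushes up with 1.0 N at 0, 2.4 N latched, 4.6 N home. Push-push: a stroke deeper than about 7.5 mm changes it (a latched key then springs up when let go, a free one latches); after a shorter push it returns. A latched key hardly yields below 2.4 N.
- key2 (a joint): the second from the left key's depth, m: 0 = up (free), 0.0036 = latched down, 0.009 = home on its stop. It slides straight down; its spring pushes up with 1.0 N at 0, 2.4 N latched, 4.6 N home. Push-push: a stroke deeper than about 7.5 mm changes it (a latched key then springs up when let go, a free one latches); after a shorter push it returns. A latched key hardly yields below 2.4 N.
- key3 (a joint): the third from the left key's depth, m: 0 = up (free), 0.0036 = latched down, 0.009 = home on its stop. It slides straight down; its spring pushes up with 1.0 N at 0, 2.4 N latched, 4.6 N home. Push-push: a stroke deeper than about 7.5 mm changes it (a latched key then springs up when let go, a free one latches); after a shorter push it returns. A latched key hardly yields below 2.4 N.
- key4 (a joint): the rightmost (least y) key's depth, m: 0 = up (free), 0.0036 = latched down, 0.009 = home on its stop. It slides straight down; its spring pushes up with 1.0 N at 0, 2.4 N latched, 4.6 N home. Push-push: a stroke deeper than about 7.5 mm changes it (a latched key then springs up when let go, a free one latches); after a shorter push it returns. A latched key hardly yields below 2.4 N.
- cheese_box: round wooden box, 71 mm across, 30 mm tall, loose on the left part of the sealer's lid; origin under its centre
- stamp: date stamp, 30 x 44 x 64 mm tall, red grip on a black foot, loose on the right part of the sealer's lid; origin under its centre
- chutney: brown jar, 66 mm across, 95 mm tall, loose, left of the sealer; origin under its centre
- rose_wine: pink wine bottle, 74 mm across, 300 mm tall, loose, to the left; origin under its centre
- wedge: yellow wedge of cheese, 112 x 60 x 45 mm tall, loose on the wooden board at the right; origin on its underside
- knife: cheese knife, 215 mm long, loose on the wooden board; origin on its underside near the end of the handle

How it is judged:
On the way, in this order (a step that is already met when the one before it is completed fails the run):
1. the leftmost (greatest y) key is tapped with the fingers, and the latched key is still down (contact force between key1_c0 and the fingers above 0.3 N and value of joint any of key1, key2, key3, key4 above 0.0025 m).
2. the second from the left key is tapped with the fingers, and the latched key is still down (contact force between key2_c0 and the fingers above 0.3 N and value of joint any of key1, key2, key3, key4 above 0.0025 m).
3. the third from the left key is tapped with the fingers, and the latched key is still down (contact force between key3_c0 and the fingers above 0.3 N and value of joint any of key1, key2, key3, key4 above 0.0025 m).
4. the rightmost (least y) key is tapped with the fingers, and the latched key is still down (contact force between key4_c0 and the fingers above 0.3 N and value of joint any of key1, key2, key3, key4 above 0.0025 m).
5. the latched key is pressed with the fingers past its latch point (deeper than 7 mm) (((value of joint key1 above 0.007 m and contact force between key1_c0 and the fingers above 0.3 N) or (value of joint key2 above 0.007 m and contact force between key2_c0 and the fingers above 0.3 N) or (value of joint key3 above 0.007 m and contact force between key3_c0 and the fingers above 0.3 N) or (value of joint key4 above 0.007 m and contact force between key4_c0 and the fingers above 0.3 N))).
At the end, for the whole second after the job is handed in: all four keys are up (within 1.2 mm of fully raised) and at rest, and every loose thing is within 20 mm of where it started (value of joint each of key1, key2, key3, key4 below 0.0012 m and velocity of joint each of key1, key2, key3, key4 below 0.01 m/s and distance of each of cheese_box, stamp, chutney, rose_wine, wedge, knife from where it was at the start of the episode below 0.02 m); the robot touches nothing.
It fails at once if a key is pressed in deeper than 6.5 mm while another key is latched down (a free key tapped too hard, or the wrong key pressed home) ((value of joint key1 above 0.0065 m and value of joint any of key2, key3, key4 above 0.0025 m) or (value of joint key2 above 0.0065 m and value of joint any of key1, key3, key4 above 0.0025 m) or (value of joint key3 above 0.0065 m and value of joint any of key1, key2, key4 above 0.0025 m) or (value of joint key4 above 0.0065 m and value of joint any of key1, key2, key3 above 0.0025 m)).
It fails at once if any loose thing (cheese box, stamp, jar, bottle, wedge, knife) is lifted, pushed away or knocked over: moved more than 20 mm (distance of any of cheese_box, stamp, chutney, rose_wine, wedge, knife from where it was at the start of the episode above 0.02 m).
It also fails if it takes over 53 s, if anything falls off the work surface, if the arm or the gripper's body presses on something with over 40 N, if the wrist force passes 120 N, or if a joint passes its speed limit or range.

### The arm

A 6-joint arm with a two-finger parallel gripper is mounted at the origin on the work surface. World frame = base frame: x ahead of the robot, y to its left, z up, the work surface at z = 0. Lengths are in m, angles in rad, forces in N, time in s.
With the tool pointing down it reaches from about 0.35 to 0.775 m from the base axis. Payload 5.5 kg.
Tool frame: the origin (TCP) lies on the centre line of the jaws, within the pads' length; the fingertips stand 8 mm ahead of it and the grasp point (between the pads) lies 11 mm behind it; z points along the fingers, y is the direction in which the jaws open and shut (so a half turn about z gives the same grasp; the last joint's range is limited). The gripper opens to 85 mm and grips with 20 to 120 N. Pads are 22 mm wide; open, the fingers measure 114 mm over their backs; the gripper's body (76 mm by 85 mm) begins 54 mm behind the grasp point. The pads swing forward as they close: fully open they stand 13 mm farther back than shut.
Start: joints at [1.076, 0.313, 0.046, 1.304, 0, 1.431], TCP at [0.2, 0.539, 0.209] pointing down, gripper open.
Joint ranges: [-2.76, 2.76], [-0.86, 1.69], [-1.03, 1.26], [-2.2, 2.34], [-1.47, 1.5], [-3.14, 3.14]. Speed limits (rad/s): [2.57, 2.57, 3.14, 3.14, 3.14, 3.14].

### API

Orientations are given as a unit quaternion [w, x, y, z].
In Python, from workcell import env gives the robot as it stands. The module is installed in compiled form; this text tells all that it offers.
- The arm moves only by the tool play_rows, never from a script. Its argument "steps" is a list of rows, each an object with "claw": the closure in counts, from 0 (fully open) to 255 (shut); "dp": the shift along the tool's x, y, z in m, a list of three; "angular": the turn, a rotation vector about the tool's x, y, z in degrees, a list of three. In form: [{"claw": claw, "dp": [dx, dy, dz], "angular": [wx, wy, wz]}, ...]. A call has exactly 8 rows; each row shifts and turns the commanded pose from where the row before left it, along the tool's axes as they then stand; what a row does not reach is not made up. A row lasts 1/12 s, in which the tool goes at most 41.7 mm and 7.16 degrees, less where a joint would pass 70% of its speed; a pose out of reach is approached as far as the arm can. A call is refused whole if a number of a shift passes 0.0417 or a number of a turn 7.16, either way. A call with a gripper value outside its range is refused whole. The fingers move at their own pace and stop on an object; "force" is the grip in N (left out, the last holds). Time passes only in rows, so rows that do not move let the fingers close, or fill a call up. It gives the time, the measured TCP pose, the force and the opening at its end, in the units of the state.
- env.get_state(): the state, without advancing time (a new reading comes with each control period).
- env.read_camera(name): name is "scene" or "top" or "wrist"; returns (picture, depth): 480x640x3 uint8, red, green, blue; 480x640 float32, m along the optical axis (not along the pixel's ray), 0 where there is no reading.
- env.calibration(name): a dict with "fx", "fy", "cx", "cy" (pixels), "world_from_camera" (4x4, takes a point from camera to world coordinates); the wrist camera has in their place "hand_eye" (4x4, takes a point from camera to tool coordinates, whose origin is the TCP and whose axes are the flange's). Camera axes: x right, y down, z forward; pixel columns grow to the right and rows downward; lengths in m; the calibration is good to about 2 mm. A picture is of the moment at which its call begins: read the wrist's pose just before it. calibration takes no time and is no camera call.
- env.hand_in(): hands the job in, once; it reports no verdict.
The state is a dict: "clock": time; "joint_pos": joint angles; "qvel": joint speeds; "tau": joint torques, N m; "tcp_pos": TCP position; "orientation": TCP orientation; "wrist_force": force on the tool from outside, world axes, zero at the start; "ft_torque": the same for the moment, N m; "finger_gap": finger opening in m.
Only numpy, scipy, OpenCV 4.12 (cv2) and the standard library are available. Lean on these libraries where they do the work, as an engineer would, in place of code of your own. Each camera call takes 0.05 s, during which the arm holds its last target. There are 200 camera calls.

## Working session

There is one attempt and no reset: what is moved stays moved. The work goes in short steps, Python scripts to look and compute and a tool call to move; the robot and the scene stay as the last step left them, time stands still between calls to the robot, and variables do not carry over. Pictures are saved under pics/ and viewed, about 8 in all and at most 12, crops included, and the job is handed in when it is done.

Besides the shell and the picture viewer there is one more tool, called after "Call:" as name(argument=value, ...), one argument or row to a line, values as JSON. play_rows: Moves the arm, as the interface text tells. Its arguments: {"type":"object","properties":{"steps":{"type":"array","items":{"type":"object","properties":{"claw":{"type":"number"},"dp":{"type":"array","items":{"type":"number"}},"angular":{"type":"array","items":{"type":"number"}}}}},"force":{"type":"number"}},"required":["steps"]}

```bash
mkdir -p pics; cat > h.py <<'E'
from workcell import env
import numpy as np, cv2
def save(n,im): cv2.imwrite('pics/'+n+'.png',im[:,:,::-1])
def world(c,T,depth,u,v):
    z=depth[v,u]; p=np.array([(u-c['cx'])/c['fx']*z,(v-c['cy'])/c['fy']*z,z,1]); return (T@p)[:3]
def ray(c,T,u,v,h):
    d=T[:3,:3]@np.array([(u-c['cx'])/c['fx'],(v-c['cy'])/c['fy'],1]); o=T[:3,3]; return o+d*(h-o[2])/d[2]
E
python3 - <<'E'
from h import *
s=env.get_state();print({k:np.round(v,4) for k,v in s.items()})
for n in ['top','scene']:
    im,d=env.read_camera(n); save(n,im); np.savez(n,im=im,d=d)
    c=env.calibration(n);print(n,c)
print(env.calibration('wrist'))
E
```

```text
{'clock': np.float64(0.0), 'joint_pos': array([1.0764, 0.314 , 0.045 , 1.3036, 0.    , 1.4312]), 'qvel': array([-0.0004,  0.0013,  0.0006,  0.0014, -0.0002,  0.0007]), 'tau': array([-6.00000e-04, -4.80626e+01,  2.98530e+01,  1.93000e-02,
       -2.00000e-04,  0.00000e+00]), 'tcp_pos': array([0.1995, 0.5387, 0.2079]), 'orientation': array([-3.000e-04,  1.765e-01,  9.843e-01, -9.000e-04]), 'wrist_force': array([-0.0724,  0.1001,  0.4115]), 'ft_torque': array([-0.0018, -0.0151,  0.0292]), 'finger_gap': np.float64(0.0857)}
top {'fx': 455.4245919358669, 'fy': 455.4245919358669, 'cx': 325.482955652707, 'cy': 233.04145707678765, 'world_from_camera': array([[-1.05244004e-03, -9.92286268e-01,  1.23963118e-01,
         3.31585250e-01],
       [-9.99998051e-01,  1.25139262e-03,  1.52708104e-03,
        -1.90584202e-02],
       [-1.67042808e-03, -1.23961270e-01, -9.92285651e-01,
         1.45501841e+00],
       [ 0.00000000e+00,  0.00000000e+00,  0.00000000e+00,
         1.00000000e+00]])}
scene {'fx': 489.252735986988, 'fy': 489.252735986988, 'cx': 323.73289751293225, 'cy': 239.29004799687308, 'world_from_camera': array([[-0.12177515,  0.53799975, -0.83410256,  1.66307172],
       [ 0.99255558,  0.06426614, -0.10345663,  0.13378676],
       [-0.00205509, -0.8404916 , -0.54182067,  0.81974912],
       [ 0.        ,  0.        ,  0.        ,  1.        ]])}
{'fx': 425.7072281365524, 'fy': 425.7072281365524, 'cx': 324.50545986553226, 'cy': 235.78419838803003, 'hand_eye': array([[ 1.53939957e-06, -9.53166377e-01, -3.02446454e-01,
         7.83412765e-02],
       [ 9.99999368e-01, -3.38491013e-04,  1.07185139e-03,
        -1.08138312e-03],
       [-1.12402811e-03, -3.02446264e-01,  9.53165775e-01,
        -1.65000540e-01],
       [ 0.00000000e+00,  0.00000000e+00,  0.00000000e+00,
         1.00000000e+00]])}
```

View pics/top.png

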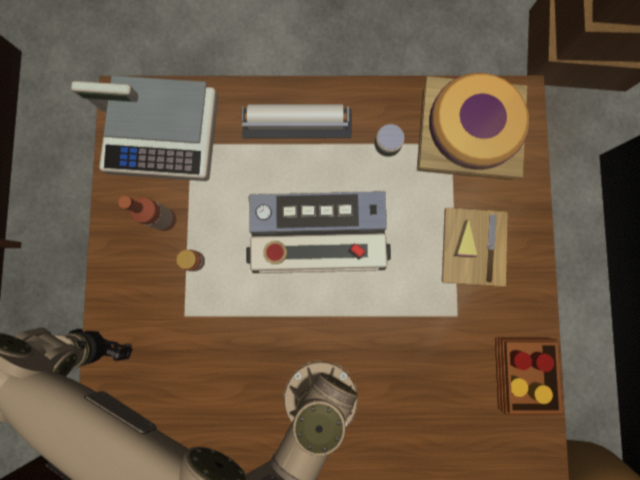

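The top view shows the sealer at the centre, with four pale keys at about (290,212), (308,211), (326,211) and (345,210). The cheese box is at (275,252) and the stamp at (357,250). Next I measure the keys.

```bash
python3 - <<'E'
from h import *
z=np.load('top.npz');im,d=z['im'],z['d'];c=env.calibration('top');T=c['world_from_camera']
g=im.min(axis=2); x0,y0=276,200
roi=g[y0:224,x0:358]; m=(roi>140).astype(np.uint8)
n,l,s,ce=cv2.connectedComponentsWithStats(m)
P=[]
for i in range(1,n):
    if s[i,4]>40:
        u,v=ce[i]+[x0,y0]; p=ray(c,T,u,v,.097);P.append(p)
        print(s[i],np.round([u,v],1),np.round(p,4),np.round(world(c,T,d,int(round(u)),int(round(v))),4))
P=np.array(sorted(P,key=lambda p:-p[1]));print(np.linalg.norm(np.diff(P,axis=0),axis=1))
dv=P[0]-P[-1];print('yaw',np.arctan2(-dv[0],dv[1]))
E
```

```text
[63  5 12  9 97] [345.  209.2] [ 0.5739 -0.0761  0.097 ] [ 0.5747 -0.0761  0.0955]
[ 8  7 11  8 86] [289.1 210.6] [0.5698 0.093  0.097 ] [0.5683 0.0932 0.0983]
[ 26   6  12   9 102] [307.7 210. ] [0.5715 0.0367 0.097 ] [0.5711 0.0357 0.0995]
[45  6 11  9 96] [326.1 210. ] [ 0.5713 -0.0188  0.097 ] [ 0.5718 -0.0186  0.0953]
[0.05627476 0.05548581 0.05743407]
yaw 0.024152216981297263
```

Call:
play_rows(
  steps=[
    {"claw": 255,"dp": [-0.0314,-0.0181,0],"angular": [0,0,0]},
    {"claw": 255,"dp": [-0.0314,-0.0181,0],"angular": [0,0,0]},
    {"claw": 255,"dp": [-0.0314,-0.0181,0],"angular": [0,0,0]},
    {"claw": 255,"dp": [-0.0314,-0.0181,0],"angular": [0,0,0]},
    {"claw": 255,"dp": [-0.0314,-0.0181,0],"angular": [0,0,0]},
    {"claw": 255,"dp": [-0.0314,-0.0181,0],"angular": [0,0,0]},
    {"claw": 255,"dp": [-0.0314,-0.0181,0],"angular": [0,0,0]},
    {"claw": 255,"dp": [-0.0314,-0.0181,0],"angular": [0,0,0]},
  ],
  force=40,
)

```text
clock: 0.77
tcp_pos: [0.3855, 0.3145, 0.2085]
orientation: [-0.0, 0.176, 0.984, -0.0]
wrist_force: [-0.1, 1.0, -0.2]
finger_gap: -0.0001
```

Call:
play_rows(
  steps=[
    {"claw": 255,"dp": [-0.0314,-0.0181,0],"angular": [0,0,0]},
    {"claw": 255,"dp": [-0.0314,-0.0181,0],"angular": [0,0,0]},
    {"claw": 255,"dp": [-0.0314,-0.0181,0],"angular": [0,0,0]},
    {"claw": 255,"dp": [-0.0314,-0.0181,0],"angular": [0,0,0]},
    {"claw": 255,"dp": [-0.0314,-0.0181,0],"angular": [0,0,0]},
    {"claw": 255,"dp": [-0.0314,-0.0181,0],"angular": [0,0,0]},
    {"claw": 255,"dp": [-0.0314,-0.0181,0],"angular": [0,0,0]},
    {"claw": 255,"dp": [-0.0314,-0.0181,0],"angular": [0,0,0]},
  ],
)

```text
clock: 1.43
tcp_pos: [0.5709, 0.0915, 0.2084]
orientation: [-0.0, 0.177, 0.984, 0.0]
wrist_force: [0.2, 1.0, 0.4]
finger_gap: -0.0
```

Call:
play_rows(
  steps=[
    {"claw": 255,"dp": [0,0,0],"angular": [0,0,-5.4]},
    {"claw": 255,"dp": [0,0,0],"angular": [0,0,-5.4]},
    {"claw": 255,"dp": [0,0,0],"angular": [0,0,-5.4]},
    {"claw": 255,"dp": [0,0,0],"angular": [0,0,-5.4]},
    {"claw": 255,"dp": [0,0,0],"angular": [0,0,0]},
    {"claw": 255,"dp": [0,0,0],"angular": [0,0,0]},
    {"claw": 255,"dp": [0,0,0],"angular": [0,0,0]},
    {"claw": 255,"dp": [0,0,0],"angular": [0,0,0]},
  ],
)

```text
clock: 2.1
tcp_pos: [0.5702, 0.0932, 0.2087]
orientation: [-0.0, -0.01, 1.0, 0.0]
wrist_force: [-0.4, 0.0, 0.5]
finger_gap: -0.0003
```

```bash
python3 - <<'E'
from h import *
from scipy.spatial.transform import Rotation as R
s=env.get_state();print({k:np.round(v,4) for k,v in s.items()})
q=s['orientation'];M=R.from_quat(np.r_[q[1:],q[0]]).as_matrix();print(M.round(3))
im,d=env.read_camera('wrist');save('w1',im);np.savez('w1',im=im,d=d)
c=env.calibration('wrist');A=np.eye(4);A[:3,:3]=M;A[:3,3]=s['tcp_pos'];T=A@c['hand_eye'];np.save('T1',T)
E
```

```text
{'clock': np.float64(2.1), 'joint_pos': array([2.3100e-02, 3.1880e-01, 5.3600e-02, 1.3058e+00, 1.0000e-04,
       2.3000e-03]), 'qvel': array([ 0.0009, -0.0035,  0.0031, -0.0013, -0.0003, -0.008 ]), 'tau': array([-5.20000e-02, -4.82850e+01,  2.98573e+01,  2.00000e-03,
       -2.10000e-03,  1.62000e-02]), 'tcp_pos': array([0.5702, 0.0932, 0.2087]), 'orientation': array([-1.000e-04, -1.040e-02,  9.999e-01,  0.000e+00]), 'wrist_force': array([-0.4366,  0.032 ,  0.5344]), 'ft_torque': array([-0.0258, -0.0107, -0.0021]), 'finger_gap': np.float64(-0.0003)}
[[-1.    -0.021 -0.   ]
 [-0.021  1.     0.   ]
 [ 0.     0.    -1.   ]]
```

View pics/w1.png

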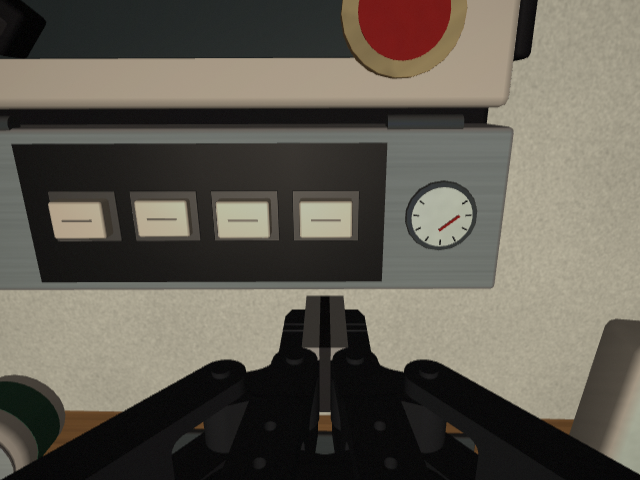

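The wrist view shows the keys at about (326,216), (243,219), (162,219) and (78,220), with the gauge on the right. The fingertips are clear above them. I'll refine the key positions from this picture.

```bash
python3 - <<'E'
from h import *
z=np.load('w1.npz');im,d=z['im'],z['d'];c=env.calibration('wrist');T=np.load('T1.npy')
y0,x0=188,40
m=(im.min(axis=2)[y0:245,x0:375]>110).astype(np.uint8);m=cv2.morphologyEx(m,cv2.MORPH_CLOSE,np.ones((5,5)))
n,l,s,ce=cv2.connectedComponentsWithStats(m);P=[]
for i in range(1,n):
    if s[i,4]>500:
        u,v=ce[i]+[x0,y0]; h=np.median([world(c,T,d,int(u)+a,int(v)+b)[2] for a in(-8,8) for b in(-8,8)])
        p=ray(c,T,u,v,.097);P.append(p);print(s[i],ce[i]+[x0,y0],p.round(4),h.round(4))
P=np.array(P);P=P[np.argsort(-P[:,1])];dv=P[0]-P[-1];print(np.linalg.norm(np.diff(P,axis=0),axis=1),np.arctan2(-dv[0],dv[1]))
E
```

```text
[  95   13   54   35 1772] [161.52426637 217.96557562] [ 0.5691 -0.0168  0.097 ] 0.0929
[   8   15   57   35 1786] [ 76.68589026 219.92105263] [ 0.5716 -0.0741  0.097 ] 0.0969
[ 176   14   54   36 1854] [242.41100324 219.40938511] [0.569  0.0375 0.097 ] 0.097
[ 260   14   52   36 1825] [325.40383562 219.08876712] [0.5676 0.0934 0.097 ] 0.0973
[0.0559109  0.05436093 0.05729896] 0.023988814883069202
```

Depth puts key3 at 92.9 mm and the others at about 97 mm, so key3 is probably the latched one. The taps will test that. Descending onto key1.

Call:
play_rows(
  steps=[
    {"claw": 255,"dp": [0,0,0.03],"angular": [0,0,0]},
    {"claw": 255,"dp": [0,0,0.03],"angular": [0,0,0]},
    {"claw": 255,"dp": [0,0,0.025],"angular": [0,0,0]},
    {"claw": 255,"dp": [0,0,0.01],"angular": [0,0,0]},
    {"claw": 255,"dp": [0,0,0.003],"angular": [0,0,0]},
    {"claw": 255,"dp": [0,0,0],"angular": [0,0,0]},
    {"claw": 255,"dp": [0,0,0],"angular": [0,0,0]},
    {"claw": 255,"dp": [0,0,0],"angular": [0,0,0]},
  ],
)

```text
clock: 2.82
tcp_pos: [0.5717, 0.0932, 0.1127]
orientation: [0.002, -0.011, 1.0, 0.0]
wrist_force: [-0.3, 0.3, -0.6]
finger_gap: 0.0001
```

Call:
play_rows(
  steps=[
    {"claw": 255,"dp": [0,0,0.001],"angular": [0,0,0]},
    {"claw": 255,"dp": [0,0,0.001],"angular": [0,0,0]},
    {"claw": 255,"dp": [0,0,0.001],"angular": [0,0,0]},
    {"claw": 255,"dp": [0,0,0.001],"angular": [0,0,0]},
    {"claw": 255,"dp": [0,0,0.001],"angular": [0,0,0]},
    {"claw": 255,"dp": [0,0,0],"angular": [0,0,0]},
    {"claw": 255,"dp": [0,0,0],"angular": [0,0,0]},
    {"claw": 255,"dp": [0,0,0],"angular": [0,0,0]},
  ],
)

```text
clock: 3.48
tcp_pos: [0.5702, 0.0931, 0.1057]
orientation: [-0.0, -0.011, 1.0, 0.0]
wrist_force: [0.4, 0.6, 0.9]
finger_gap: 0.0003
```

Call:
play_rows(
  steps=[
    {"claw": 255,"dp": [0,0,0.001],"angular": [0,0,0]},
    {"claw": 255,"dp": [0,0,0.001],"angular": [0,0,0]},
    {"claw": 255,"dp": [0,0,0],"angular": [0,0,0]},
    {"claw": 255,"dp": [0,0,0],"angular": [0,0,0]},
    {"claw": 255,"dp": [0,0,0],"angular": [0,0,0]},
    {"claw": 255,"dp": [0,0,0],"angular": [0,0,0]},
    {"claw": 255,"dp": [0,0,0],"angular": [0,0,0]},
    {"claw": 255,"dp": [0,0,0],"angular": [0,0,0]},
  ],
)

```text
clock: 4.15
tcp_pos: [0.5703, 0.0931, 0.1038]
orientation: [0.0, -0.011, 1.0, 0.0]
wrist_force: [1.1, -0.3, -0.4]
finger_gap: 0.0003
```

```bash
python3 - <<'E'
from h import *
for i in range(4):
    s=env.get_state();print(s['wrist_force'].round(2),s['tcp_pos'].round(4),s['clock'])
    im,d=env.read_camera('wrist')
save('w2',im)
s=env.get_state();print(s['wrist_force'].round(2))
E
```

```text
[ 1.12 -0.29 -0.41] [0.5703 0.0931 0.1038] 4.15
[-0.45 -0.95  0.98] [0.5703 0.0931 0.1038] 4.2
[-0.42  1.11  0.18] [0.5703 0.0931 0.1038] 4.25
[-0.09  0.53  0.82] [0.5703 0.0931 0.1038] 4.3
[-0.5   0.44 -0.75]
```

View pics/w2.png

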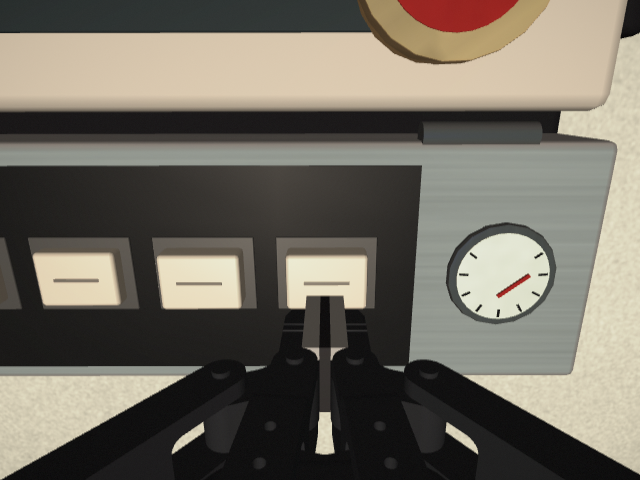

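```bash
python3 - <<'E'
from h import *
c=env.calibration('wrist');H=np.linalg.inv(c['hand_eye'])
for x in(-.011,0,.011):
  for z in(-.005,0,.008,.012):
    p=H@[x,0,z,1];print(x,z,(p[:2]/p[2]*c['fx']+[c['cx'],c['cy']]).round(1))
im,d=env.read_camera('wrist')
print(d[290:350:6,318].round(3),d[290:350:6,335].round(3), d[270,326], d[300,295])
for v in range(296,350,6):
    z=float(d[v,312]); 
    print(v,(c['hand_eye']@[(312-c['cx'])/c['fx']*z,(v-c['cy'])/c['fy']*z,z,1])[:3].round(4))
# key tops in tool frame
for u,v in((326,270),(200,270),(75,268)):
    z=float(d[v,u]);print((c['hand_eye']@[(u-c['cx'])/c['fx']*z,(v-c['cy'])/c['fy']*z,z,1])[:3].round(4))
E
```

```text
-0.011 -0.005 [325.7 323.5]
-0.011 0 [325.6 317.7]
-0.011 0.008 [325.5 309.1]
-0.011 0.012 [325.5 305. ]
0 -0.005 [325.7 299.8]
0 0 [325.6 294.6]
0 0.008 [325.6 286.7]
0 0.012 [325.5 283. ]
0.011 -0.005 [325.7 275.3]
0.011 0 [325.7 270.6]
0.011 0.008 [325.6 263.6]
0.011 0.012 [325.6 260.3]
[0.187 0.152 0.147 0.143 0.139 0.135 0.131 0.127 0.123 0.121] [0.    0.151 0.147 0.143 0.138 0.135 0.131 0.128 0.125 0.122] 0.0 0.1898048
296 [ 0.0122 -0.005  -0.0268]
302 [ 0.0123 -0.0048 -0.0316]
308 [ 0.0123 -0.0047 -0.0362]
314 [ 0.0126 -0.0046 -0.0409]
320 [ 0.0119 -0.0045 -0.0437]
326 [ 0.0128 -0.0044 -0.0489]
332 [ 0.0126 -0.0043 -0.0523]
338 [ 0.0123 -0.0042 -0.0551]
344 [ 0.0119 -0.0041 -0.0577]
[ 0.0787 -0.0006 -0.165 ]
[ 0.0085 -0.0546  0.0069]
[ 0.0079 -0.1111  0.0107]
```

The forces are only noise, so there's no contact yet. The finger end also looks farther back in the wrist view than expected, so I'll check from the scene camera.

```bash
python3 - <<'E'
from h import *
im,d=env.read_camera('scene');c=env.calibration('scene');T=c['world_from_camera']
p=np.linalg.inv(T)@[.5703,.0931,.0958,1];u,v=(p[:2]/p[2]*c['fx']+[c['cx'],c['cy']]);print(u,v)
u,v=int(u),int(v);cr=im[v-80:v+40,u-100:u+60];save('s1',cv2.resize(cr,None,fx=5,fy=5,interpolation=cv2.INTER_CUBIC))
for k in range(-50,30,4):print(k,world(c,T,d,u,v+k).round(3))
E
```

```text
358.9607457018369 246.00352300626662
-50 [0.604 0.087 0.263]
-46 [0.584 0.086 0.242]
-42 [0.581 0.086 0.229]
-38 [0.58  0.087 0.217]
-34 [0.582 0.087 0.207]
-30 [0.59  0.088 0.199]
-26 [0.583 0.088 0.183]
-22 [0.581 0.089 0.17 ]
-18 [0.583 0.089 0.16 ]
-14 [0.585 0.09  0.148]
-10 [0.58  0.09  0.133]
-6 [0.525 0.088 0.085]
-2 [0.564 0.09  0.098]
2 [0.583 0.091 0.097]
6 [0.583 0.092 0.085]
10 [0.601 0.093 0.084]
14 [0.619 0.094 0.085]
18 [0.627 0.095 0.077]
22 [0.626 0.095 0.064]
26 [0.627 0.096 0.051]
```

View pics/s1.png

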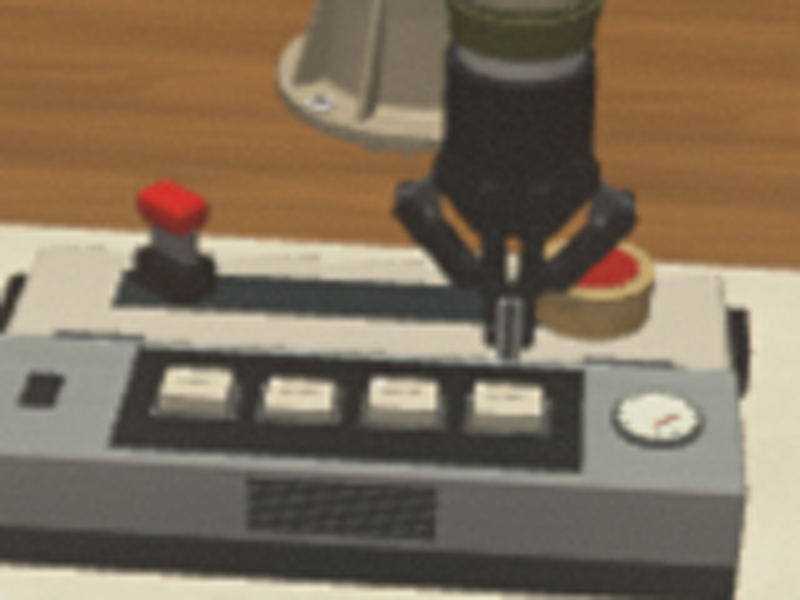

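The scene view confirms it: the shut fingertips end at z≈0.13, though the TCP reads 0.104. The tips therefore stand about 25 mm behind the reported TCP, not 8 mm ahead of it. They are centred above key1, about 30 mm clear. I'll go down in stages, using force as the guide.

Call:
play_rows(
  steps=[
    {"claw": 255,"dp": [0,0,0.01],"angular": [0,0,0]},
    {"claw": 255,"dp": [0,0,0.008],"angular": [0,0,0]},
    {"claw": 255,"dp": [0,0,0.004],"angular": [0,0,0]},
    {"claw": 255,"dp": [0,0,0.002],"angular": [0,0,0]},
    {"claw": 255,"dp": [0,0,0],"angular": [0,0,0]},
    {"claw": 255,"dp": [0,0,0],"angular": [0,0,0]},
    {"claw": 255,"dp": [0,0,0],"angular": [0,0,0]},
    {"claw": 255,"dp": [0,0,0],"angular": [0,0,0]},
  ],
)

```text
clock: 5.12
tcp_pos: [0.5706, 0.0932, 0.0802]
orientation: [0.0, -0.011, 1.0, 0.0]
wrist_force: [0.6, -0.0, -1.0]
finger_gap: 0.0001
```

```bash
cat > f.py <<'E'
from h import *
F=[]
for i in range(6):
    F.append(env.get_state()['wrist_force']); im,d=env.read_camera('wrist')
s=env.get_state();F.append(s['wrist_force']);print(np.mean(F,0).round(2),s['tcp_pos'].round(4),s['clock'])
save('cur',im);np.save('d',d)
c=env.calibration('wrist')
def tool(u,v):
    z=float(d[v,u]);return (c['hand_eye']@[(u-c['cx'])/c['fx']*z,(v-c['cy'])/c['fy']*z,z,1])[:3].round(4)
print('finger',[tool(312,v).tolist() for v in range(288,308,3)])
E
python3 f.py
```

```text
[ 0.21 -0.16 -0.68] [0.5704 0.0932 0.08  ] 5.4167
finger [[0.0114, -0.0052, -0.0182], [0.01, -0.0052, -0.018], [0.0084, -0.0053, -0.0171], [0.0125, -0.0049, -0.0283], [0.0126, -0.0049, -0.0307], [0.0125, -0.0048, -0.0329], [0.0122, -0.0048, -0.0345]]
```

View pics/cur.png

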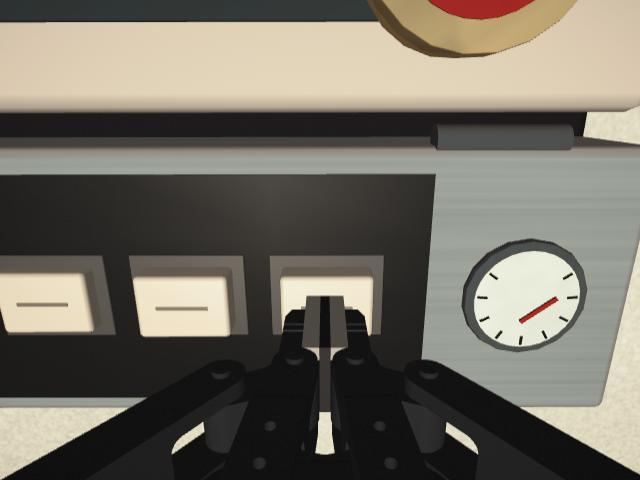

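The fingertip edge at row 297 is still about 9 mm above key1's top, so I keep descending.

Call:
play_rows(
  steps=[
    {"claw": 255,"dp": [0,0,0.003],"angular": [0,0,0]},
    {"claw": 255,"dp": [0,0,0.002],"angular": [0,0,0]},
    {"claw": 255,"dp": [0,0,0.001],"angular": [0,0,0]},
    {"claw": 255,"dp": [0,0,0.001],"angular": [0,0,0]},
    {"claw": 255,"dp": [0,0,0.001],"angular": [0,0,0]},
    {"claw": 255,"dp": [0,0,0],"angular": [0,0,0]},
    {"claw": 255,"dp": [0,0,0],"angular": [0,0,0]},
    {"claw": 255,"dp": [0,0,0],"angular": [0,0,0]},
  ],
)

```text
clock: 6.08
tcp_pos: [0.5703, 0.0932, 0.0719]
orientation: [0.0, -0.011, 1.0, 0.0]
wrist_force: [0.5, -0.1, 1.4]
finger_gap: -0.0001
```

```bash
python3 f.py
```

```text
[-0.52 -0.2   1.95] [0.5702 0.0931 0.0718] 6.3833
finger [[0.0135, -0.0051, -0.0228], [0.0123, -0.0051, -0.0227], [0.011, -0.0051, -0.0225], [0.012, -0.005, -0.0272], [0.012, -0.0049, -0.0295], [0.0123, -0.0048, -0.0325], [0.0122, -0.0048, -0.0344]]
```

Call:
play_rows(
  steps=[
    {"claw": 255,"dp": [0,0,0.001],"angular": [0,0,0]},
    {"claw": 255,"dp": [0,0,0.0005],"angular": [0,0,0]},
    {"claw": 255,"dp": [0,0,0],"angular": [0,0,0]},
    {"claw": 255,"dp": [0,0,0],"angular": [0,0,0]},
    {"claw": 255,"dp": [0,0,0],"angular": [0,0,0]},
    {"claw": 255,"dp": [0,0,0],"angular": [0,0,0]},
    {"claw": 255,"dp": [0,0,0],"angular": [0,0,0]},
    {"claw": 255,"dp": [0,0,0],"angular": [0,0,0]},
  ],
)

```text
clock: 7.05
tcp_pos: [0.5703, 0.0931, 0.0703]
orientation: [0.0, -0.011, 1.0, 0.0]
wrist_force: [-0.3, 0.8, 3.3]
finger_gap: -0.0004
```

```bash
python3 f.py
```

```text
[-0.95  0.16  2.59] [0.5703 0.0931 0.0703] 7.35
finger [[0.0133, -0.0051, -0.0223], [0.0114, -0.0051, -0.0208], [0.011, -0.0051, -0.0225], [0.0123, -0.0049, -0.0278], [0.0123, -0.0049, -0.0301], [0.0122, -0.0048, -0.0323], [0.0119, -0.0048, -0.0338]]
```

Key1 is in contact at TCP z≈0.074 and behaves like a free key: 1.95 N at about 2.4 mm and 2.6 N at about 4 mm. Moving on to key2.

Call:
play_rows(
  steps=[
    {"claw": 255,"dp": [0,0,-0.01],"angular": [0,0,0]},
    {"claw": 255,"dp": [0,0,-0.01],"angular": [0,0,0]},
    {"claw": 255,"dp": [0,-0.028,0],"angular": [0,0,0]},
    {"claw": 255,"dp": [0,-0.028,0],"angular": [0,0,0]},
    {"claw": 255,"dp": [0,0,0],"angular": [0,0,0]},
    {"claw": 255,"dp": [0,0,0.009],"angular": [0,0,0]},
    {"claw": 255,"dp": [0,0,0.003],"angular": [0,0,0]},
    {"claw": 255,"dp": [0,0,0],"angular": [0,0,0]},
  ],
)

```text
clock: 8.02
tcp_pos: [0.5705, 0.0379, 0.0771]
orientation: [-0.001, -0.011, 1.0, 0.0]
wrist_force: [-0.8, 0.4, -0.2]
finger_gap: -0.0
```

Call:
play_rows(
  steps=[
    {"claw": 255,"dp": [0,0,0.003],"angular": [0,0,0]},
    {"claw": 255,"dp": [0,0,0.002],"angular": [0,0,0]},
    {"claw": 255,"dp": [0,0,0.001],"angular": [0,0,0]},
    {"claw": 255,"dp": [0,0,0.0005],"angular": [0,0,0]},
    {"claw": 255,"dp": [0,0,0],"angular": [0,0,0]},
    {"claw": 255,"dp": [0,0,0],"angular": [0,0,0]},
    {"claw": 255,"dp": [0,0,0],"angular": [0,0,0]},
    {"claw": 255,"dp": [0,0,0],"angular": [0,0,0]},
  ],
)

```text
clock: 8.68
tcp_pos: [0.5717, 0.0372, 0.072]
orientation: [0.0, -0.011, 1.0, 0.0]
wrist_force: [-1.2, 1.7, 2.2]
finger_gap: 0.0002
```

```bash
python3 f.py
```

```text
[-0.31  1.39  2.09] [0.5717 0.0371 0.0719] 8.9833
finger [[0.0131, -0.0051, -0.0218], [0.0122, -0.0051, -0.0227], [0.0109, -0.0051, -0.0224], [0.0121, -0.005, -0.0274], [0.0126, -0.0049, -0.0307], [0.012, -0.0048, -0.0318], [0.0122, -0.0048, -0.0345]]
```

Key2 gives 2.1 N at the same height, so it's free and has been tapped. Next is key3, stopping first at that same height.

Call:
play_rows(
  steps=[
    {"claw": 255,"dp": [0,0,-0.01],"angular": [0,0,0]},
    {"claw": 255,"dp": [0,0,-0.01],"angular": [0,0,0]},
    {"claw": 255,"dp": [0,-0.028,0],"angular": [0,0,0]},
    {"claw": 255,"dp": [0,-0.028,0],"angular": [0,0,0]},
    {"claw": 255,"dp": [0,0,0],"angular": [0,0,0]},
    {"claw": 255,"dp": [0,0,0.009],"angular": [0,0,0]},
    {"claw": 255,"dp": [0,0,0.005],"angular": [0,0,0]},
    {"claw": 255,"dp": [0,0,0],"angular": [0,0,0]},
  ],
)

```text
clock: 9.65
tcp_pos: [0.5714, -0.0181, 0.0763]
orientation: [-0.001, -0.011, 1.0, 0.0]
wrist_force: [-0.2, -0.1, 0.3]
finger_gap: -0.0002
```

Call:
play_rows(
  steps=[
    {"claw": 255,"dp": [0,0,0.003],"angular": [0,0,0]},
    {"claw": 255,"dp": [0,0,0.002],"angular": [0,0,0]},
    {"claw": 255,"dp": [0,0,0.001],"angular": [0,0,0]},
    {"claw": 255,"dp": [0,0,0],"angular": [0,0,0]},
    {"claw": 255,"dp": [0,0,0],"angular": [0,0,0]},
    {"claw": 255,"dp": [0,0,0],"angular": [0,0,0]},
    {"claw": 255,"dp": [0,0,0],"angular": [0,0,0]},
    {"claw": 255,"dp": [0,0,0],"angular": [0,0,0]},
  ],
)

```text
clock: 10.32
tcp_pos: [0.5729, -0.0189, 0.072]
orientation: [0.0, -0.011, 1.0, 0.0]
wrist_force: [-0.2, 0.0, -0.1]
finger_gap: 0.0003
```

```bash
python3 f.py
```

```text
[-0.35  0.43 -0.18] [ 0.5728 -0.0189  0.0718] 10.6167
finger [[0.0125, -0.0051, -0.0206], [0.0118, -0.0051, -0.0216], [0.0103, -0.0051, -0.0212], [0.0125, -0.0049, -0.0283], [0.012, -0.0049, -0.0296], [0.0122, -0.0048, -0.0324], [0.0123, -0.0048, -0.0347]]
```

Call:
play_rows(
  steps=[
    {"claw": 255,"dp": [0,0,0.001],"angular": [0,0,0]},
    {"claw": 255,"dp": [0,0,0.001],"angular": [0,0,0]},
    {"claw": 255,"dp": [0,0,0],"angular": [0,0,0]},
    {"claw": 255,"dp": [0,0,0],"angular": [0,0,0]},
    {"claw": 255,"dp": [0,0,0],"angular": [0,0,0]},
    {"claw": 255,"dp": [0,0,0],"angular": [0,0,0]},
    {"claw": 255,"dp": [0,0,0],"angular": [0,0,0]},
    {"claw": 255,"dp": [0,0,0],"angular": [0,0,0]},
  ],
)

```text
clock: 11.28
tcp_pos: [0.5729, -0.0189, 0.0699]
orientation: [0.0, -0.011, 1.0, -0.0]
wrist_force: [-0.6, 0.5, 3.3]
finger_gap: -0.0
```

```bash
python3 f.py
```

```text
[ 0.53 -0.29  2.92] [ 0.5729 -0.0189  0.0699] 11.5833
finger [[0.0135, -0.0051, -0.0229], [0.0117, -0.0051, -0.0215], [0.0107, -0.0051, -0.022], [0.0122, -0.0049, -0.0276], [0.0126, -0.0049, -0.0308], [0.0123, -0.0048, -0.0325], [0.0126, -0.0047, -0.0353]]
```

Key3 gives no force at 0.0718 and a stiff 2.9 N at 0.0699, so it's the latched key. Key4 still needs its tap.

Call:
play_rows(
  steps=[
    {"claw": 255,"dp": [0,0,-0.01],"angular": [0,0,0]},
    {"claw": 255,"dp": [0,0,-0.01],"angular": [0,0,0]},
    {"claw": 255,"dp": [0,-0.028,0],"angular": [0,0,0]},
    {"claw": 255,"dp": [0,-0.028,0],"angular": [0,0,0]},
    {"claw": 255,"dp": [0,0,0],"angular": [0,0,0]},
    {"claw": 255,"dp": [0,0,0.009],"angular": [0,0,0]},
    {"claw": 255,"dp": [0,0,0.003],"angular": [0,0,0]},
    {"claw": 255,"dp": [0,0,0],"angular": [0,0,0]},
  ],
)

```text
clock: 12.25
tcp_pos: [0.5728, -0.0738, 0.0765]
orientation: [-0.001, -0.011, 1.0, 0.001]
wrist_force: [0.2, 0.7, -0.6]
finger_gap: -0.0002
```

Call:
play_rows(
  steps=[
    {"claw": 255,"dp": [0,0,0.003],"angular": [0,0,0]},
    {"claw": 255,"dp": [0,0,0.002],"angular": [0,0,0]},
    {"claw": 255,"dp": [0,0,0.001],"angular": [0,0,0]},
    {"claw": 255,"dp": [0,0,0],"angular": [0,0,0]},
    {"claw": 255,"dp": [0,0,0],"angular": [0,0,0]},
    {"claw": 255,"dp": [0,0,0],"angular": [0,0,0]},
    {"claw": 255,"dp": [0,0,0],"angular": [0,0,0]},
    {"claw": 255,"dp": [0,0,0],"angular": [0,0,0]},
  ],
)

```text
clock: 12.92
tcp_pos: [0.5742, -0.0748, 0.072]
orientation: [0.0, -0.011, 1.0, 0.0]
wrist_force: [-1.0, 1.4, 1.8]
finger_gap: -0.0003
```

```bash
python3 f.py
```

```text
[-0.06  1.48  1.74] [ 0.5743 -0.0749  0.0719] 13.2167
finger [[0.013, -0.0051, -0.0217], [0.0121, -0.0051, -0.0223], [0.0106, -0.0051, -0.0218], [0.0126, -0.0049, -0.0284], [0.0119, -0.0049, -0.0294], [0.012, -0.0048, -0.0319], [0.0122, -0.0048, -0.0344]]
```

Key4 is free, at 1.7 N. Going back to key3 to press it home.

Call:
play_rows(
  steps=[
    {"claw": 255,"dp": [0,0,-0.01],"angular": [0,0,0]},
    {"claw": 255,"dp": [0,0,-0.01],"angular": [0,0,0]},
    {"claw": 255,"dp": [0,0.028,0],"angular": [0,0,0]},
    {"claw": 255,"dp": [0,0.028,0],"angular": [0,0,0]},
    {"claw": 255,"dp": [0,0,0],"angular": [0,0,0]},
    {"claw": 255,"dp": [0,0,0.009],"angular": [0,0,0]},
    {"claw": 255,"dp": [0,0,0.009],"angular": [0,0,0]},
    {"claw": 255,"dp": [0,0,0.002],"angular": [0,0,0]},
  ],
)

```text
clock: 13.88
tcp_pos: [0.5721, -0.0194, 0.0701]
orientation: [-0.001, -0.011, 1.0, 0.0]
wrist_force: [0.9, 1.0, 2.2]
finger_gap: 0.0001
```

Call:
play_rows(
  steps=[
    {"claw": 255,"dp": [0,0,0.002],"angular": [0,0,0]},
    {"claw": 255,"dp": [0,0,0.002],"angular": [0,0,0]},
    {"claw": 255,"dp": [0,0,0.001],"angular": [0,0,0]},
    {"claw": 255,"dp": [0,0,0.001],"angular": [0,0,0]},
    {"claw": 255,"dp": [0,0,0.0005],"angular": [0,0,0]},
    {"claw": 255,"dp": [0,0,0],"angular": [0,0,0]},
    {"claw": 255,"dp": [0,0,0],"angular": [0,0,0]},
    {"claw": 255,"dp": [0,0,0],"angular": [0,0,0]},
  ],
)

```text
clock: 14.55
tcp_pos: [0.5725, -0.0193, 0.0655]
orientation: [-0.0, -0.011, 1.0, -0.0]
wrist_force: [-4.1, -0.5, 5.6]
finger_gap: -0.0001
```

```bash
python3 f.py
```

```text
[-3.77 -0.63  5.43] [ 0.5726 -0.0193  0.0655] 14.85
finger [[0.0135, -0.0051, -0.0227], [0.0123, -0.0051, -0.0228], [0.0109, -0.0051, -0.0223], [0.012, -0.005, -0.0272], [0.0127, -0.0048, -0.031], [0.0119, -0.0048, -0.0316], [0.0123, -0.0048, -0.0347]]
```

5.4 N exceeds the 4.6 N home spring, so the key is on its stop. Releasing and rising to check.

Call:
play_rows(
  steps=[
    {"claw": 255,"dp": [0,0,-0.005],"angular": [0,0,0]},
    {"claw": 255,"dp": [0,0,-0.01],"angular": [0,0,0]},
    {"claw": 255,"dp": [0,0,-0.03],"angular": [0,0,0]},
    {"claw": 255,"dp": [0,0,-0.03],"angular": [0,0,0]},
    {"claw": 255,"dp": [0,0,-0.03],"angular": [0,0,0]},
    {"claw": 255,"dp": [0,0,-0.03],"angular": [0,0,0]},
    {"claw": 255,"dp": [0,0,0],"angular": [0,0,0]},
    {"claw": 255,"dp": [0,0,0],"angular": [0,0,0]},
  ],
)

```text
clock: 15.52
tcp_pos: [0.5748, -0.019, 0.2032]
orientation: [0.003, -0.011, 1.0, -0.0]
wrist_force: [-0.4, 0.6, -1.5]
finger_gap: 0.0002
```

```bash
python3 - <<'E'
from h import *
from scipy.spatial.transform import Rotation as R
s=env.get_state();q=s['orientation'];A=np.eye(4);A[:3,:3]=R.from_quat(np.r_[q[1:],q[0]]).as_matrix();A[:3,3]=s['tcp_pos']
im,d=env.read_camera('wrist');save('w9',im)
c=env.calibration('wrist');T=A@c['hand_eye'];C=np.linalg.inv(T);print(s['tcp_pos'].round(4))
for k in[(.569,.093),(.570,.037),(.571,-.018),(.573,-.0745)]:
    p=C@[*k,.097,1];u,v=(p[:2]/p[2]*c['fx']+[c['cx'],c['cy']]).astype(int)
    print(u,v,np.median([world(c,T,d,u+a,v+b)[2] for a in(-10,-5,5,10) for b in(-6,-3,3,6) if d[v+b,u+a]>0]).round(4))
E
```

```text
[ 0.5748 -0.019   0.2032]
495 219 0.0967
410 218 0.0969
326 218 0.0973
241 219 0.0967
```

View pics/w9.png

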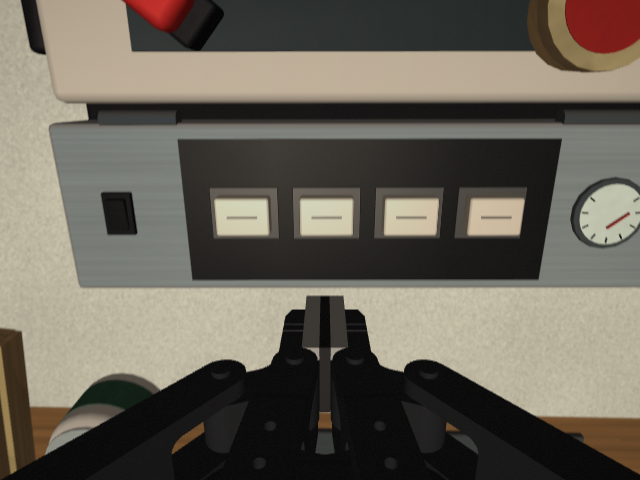

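The picture shows all four keys level, at (495,219), (410,218), (326,218) and (241,219). Each measures 96.7–97.3 mm, so they are all up. The stamp and box stand where they did, and the fingers are clear.

```bash
python3 -c "
from h import *
print(env.hand_in())"
```

```text
the job is handed in; nothing more can be done
None
```

The latched key was key3, third from the left. I tapped all four keys from left to right, pressed key3 home, and it sprang up when I let go. I handed the job in with the clock at about 15.6 s of the 53 s allowed.

- **Taps:** key1, key2 and key4 gave 1.7–2.1 N at the same height. Key3 gave nothing there, then about 2.9 N some 2 mm lower, which is what a latched key does.
- **Press:** key3 read 5.4 N with the finger down, above the 4.6 N home spring force, so it was on its stop.
- **Last check:** the wrist depth camera put all four key tops at 96.7–97.3 mm, against 97 mm for a raised key. The fingers were clear above the deck. The stamp and cheese box looked unmoved. I took no final picture of the jar, bottle, wedge and knife, but the arm did not go near them after the first approach.
- **Disagreed with the description:** the shut fingertips stood about 23 mm behind the reported TCP, not 8 mm ahead of it. I noticed when my first descent to key1 met no contact, checked it with the cameras, and worked from force readings after that.

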